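# Lift the steamed baby bottle with tongs held at their neck mark

## Robot

A 6-joint arm with a two-finger parallel gripper is mounted at the origin on a cart in front of the work surface, level with it; the furniture and walls round the work are solid. World frame = base frame: x ahead of the robot, y to its left, z up, the work surface at z = 0. Lengths are in mm, angles in rad, forces in N, time in s.
With the tool pointing down it reaches from about 350 to 875 mm from the base axis. Payload 4.2 kg.
Tool frame: the origin (TCP) lies midway between the tips of the shut fingers; the grasp point (between the pads) lies 19 mm behind it (arm.hold_point_z is the distance from the TCP to the grasp point, in mm); z points along the fingers, y is the line along which they close (so a half turn about z gives the same grasp; the last joint's range is limited). The gripper opens to 85 mm and grips with 20 to 120 N. Pads are 22 mm wide; open, the fingers measure 114 mm over their backs; the gripper's body (76 mm by 85 mm) begins 54 mm behind the grasp point. The pads swing forward as they close: fully open they stand 13 mm farther back than shut.
Start: joints at [1.554, 0.385, 0.008, 0, -1.194, -0.259], TCP at [170.166, 601.367, 231.312] pointing down, gripper open.
Joint ranges: [-3.14, 3.14], [-1.21, 2.06], [-1.07, 1.41], [-3.16, 2.05], [-2.99, -0.16], [-3.1, 3.1]. Speed limits (rad/s): [2.79, 2.79, 3.14, 3.14, 3.14, 3.14].

## Interface

Orientations are given as a unit quaternion [x, y, z, w].
In Python, from bench import arm, vision gives the robot as it stands. The module is installed in compiled form; this text tells all that it offers.
- The arm moves only by the tool servo_tool, never from a script. Its argument "plan" is a list of rows, each a list of 7 numbers: the shift along the world's x, y, z each as a share of 300 mm, from -1 to 1, then the turn, a rotation vector about the world's x, y, z each as a share of 2 rad, from -1 to 1, then the opening, from 0 (shut) to 1 (fully open). A call has 1 to 20 rows; each row shifts and turns the commanded pose from where the row before left it; what a row does not reach is not made up. A row lasts 1/8 s, in which the tool goes at most 62.5 mm and 10.7 degrees, less where a joint would pass 70% of its speed; a pose out of reach is approached as far as the arm can. A call with a number of a shift or a turn outside -1 to 1 is refused whole. A call with a gripper value outside its range is refused whole. The fingers move at their own pace and stop on an object; the grip force is fixed at half the most. Time passes only in rows, so rows that do not move let the fingers close. It gives the time, the measured TCP pose, the force, the opening and the grip force at its end, in the units of the state.
- arm.read_state(): the state, without advancing time (a new reading comes with each control period).
- vision.get_image(name): name is "scene" or "top"; returns a dict with "image" (400x640x3 uint8, red, green, blue), "z_map" (400x640 float32, mm along the optical axis (not along the pixel's ray), 0 where there is no reading), "K" (3x3 intrinsics, pixels), "world_to_cam" (4x4, takes a point from world to camera coordinates). Camera axes: x right, y down, z forward; pixel columns grow to the right and rows downward; lengths in mm; the calibration is good to about 2 mm. A picture is of the moment at which its call begins.
- arm.job_done(): hands the job in; it is judged then, once.
The state is a dict: "clock": time; "joints": joint angles; "joint_vel": joint speeds; "joint_efforts": joint torques, N m; "position": TCP position; "ee_rot": TCP orientation; "contact_force": force on the tool from outside, world axes, zero at the start; "wrist_torque": the same for the moment, N m; "gripper_width": finger opening in mm; "grasp_force": force on a finger pad.
Only numpy, scipy, OpenCV 4.12 (cv2) and the standard library are available. Lean on these libraries where they do the work, as an engineer would, in place of code of your own. Each camera call takes 0.05 s, during which the arm holds its last target. There are 200 camera calls.

## Task

The steriliser has finished: first flick the toggle switch on its control pod over to its other side (off), then pick up the sprung bottle tongs and squeeze them to their neck mark, where the two finger flats stand parallel. Holding them steadily at that mark, neither tighter nor looser, lift the hot baby bottle with the prongs under its white collar until it hangs upright, wholly out of and above the steriliser; only the tongs may touch the bottle, without pinching or forcing it, and the timer, honey jar and water glass stay where they are. Finish while still holding the bottle up there in the tongs, still squeezed to the mark.

Things in the scene. Friction and masses are not known exactly. Their poses are not given: they have to be found in the camera images.
- steriliser: White single-bottle steam steriliser, fixed. A round body 116 mm across, 70 mm high, open at the top, with a central well about 60 mm wide at the mouth (floor at z = 14 mm) in which the bottle stands; a low control pod 56 mm wide, top at z = 35 mm, reaches out along its own -x to 135 mm from the axis. Origin: on the well's axis at the worktop. z up.
- toggle_pivot (a point): Pivot of the steel toggle switch on top of the control pod, 110 mm from the well's axis along the steriliser's -x, 34 mm above the worktop. The bat is 35 mm long, 6 to 9 mm thick and stands nearly upright, leaning 20 degrees to either side across the pod (along the steriliser's y). Axes as the steriliser's.
- toggle (a joint): Toggle switch. 0 = off, snapped over and leaning to the steriliser's +y; 0.70 rad = on, leaning to the steriliser's -y. It starts on. Its over-centre action drives it away from its middle (0.35) to the nearer end; flicking it takes 1 to 3 N sideways.
- bottle: Empty baby bottle of clear plastic, 45 g nominally, 152 mm tall, standing upright in the steriliser's well with about 3 mm play all round. Origin: centre of its underside, z up. Heights above that: body 54 mm wide up to 70, shoulder 70 to 84, neck 34 mm wide from 84 to 106, white ribbed collar 54 mm wide from 106 to 122, teat to 152.
- tongs: Sprung steel bottle tongs, 95 g, 239 mm long, lying on their side, squeezed horizontally. Frame fixed to the -y arm; released, the origin is midway between the finger flats on the underside, +x points along the middle line to the tips, z up. Pivot at x = -105 mm. Finger flats (z 0 to 22 mm) reach from x = -45 to +35. They measure 58 mm over their outsides released, 44 mm at the mark.
- tongs_arm (a joint): How far the tongs are squeezed: 0 = sprung open (70 mm between the prongs), 0.137 rad = neck mark (42 mm), 0.19 rad = end stop (31 mm); 0.01 rad is 2.05 mm of prong gap and 1.05 mm of width over the flats. The spring pushes back on each flat with about 5 N when open and 12 N at the mark.
- kitchen_timer: Domed green kitchen timer, 69 mm wide, 68 mm high; a bystander. Origin: centre of its underside.
- honey_jar: Honey jar, 60 mm wide, 99 mm high; a bystander. Origin: centre of its underside.
- water_glass: Clear drinking glass, 78 mm wide, 87 mm high; a bystander. Origin: centre of its underside.
- tongs_prongs (a point): Point on the released tongs' middle line between the two straight black sleeved prongs: 100 mm ahead of the origin, 11 mm up. The prongs reach from 32 mm behind to 34 mm ahead of it, are 6 mm thick and 9 mm high. Gap here: 70 mm released, 42 mm at the mark, where flats and prongs are all parallel, centred on the middle line, and the dark ring on the thin cross pin near the pivot meets the +y arm.

How it is judged:
By the outcome, as a careful person would: the job done as asked, in the order asked, and still so for the second after the job is handed in, while the arm keeps its last pose, push and grip.
It also fails if it takes over 61 s, if anything falls off the work surface, if the arm or the gripper's body presses on something with over 40 N, if the wrist force passes 120 N, or if a joint passes its speed limit or range.

## Working session

There is one attempt and no reset: what is moved stays moved. The work goes in short steps, Python scripts to look and compute and a tool call to move; the robot and the scene stay as the last step left them, time stands still between calls to the robot, and variables do not carry over. Pictures are saved under pics/ and viewed, at most 10 in all, crops included, and the job is handed in when it is done.

Besides the shell and the picture viewer there is one more tool, called as name([rows], argument=value, ...), one row to a line, values as JSON. servo_tool: Moves the arm, as the interface text tells. Its arguments: {"type":"object","properties":{"plan":{"type":"array"}},"required":["plan"]}

```bash
mkdir -p pics; cat > h.py <<'E'
from bench import arm, vision
import numpy as np, cv2
def grab(name,tag):
    d=vision.get_image(name); np.savez('pics/'+tag+'.npz',**d)
    cv2.imwrite('pics/'+tag+'.png',d['image'][:,:,::-1]); return d
def world(d,u,v,z=None):
    K=d['K'];T=np.linalg.inv(d['world_to_cam'])
    r=np.linalg.solve(K,[u,v,1.])
    if z is None:
        p=r*d['z_map'][int(v),int(u)]; return T[:3,:3]@p+T[:3,3]
    w=T[:3,:3]@r;o=T[:3,3]; return o+w*(z-o[2])/w[2]
def proj(d,p):
    c=d['world_to_cam']@np.r_[p,1]; q=d['K']@c[:3]; return q[:2]/q[2]
E
python3 - <<'E'
from h import *
a=grab('top','t0');b=grab('scene','s0')
for d in(a,b): print(d['K'].round(1).tolist(), np.linalg.inv(d['world_to_cam']).round(3).tolist())
print(arm.read_state())
E
```

```text
[[389.9, 0.0, 326.4], [0.0, 389.9, 198.7], [0.0, 0.0, 1.0]] [[-0.111, -0.968, 0.223, 345.441], [-0.994, 0.109, -0.021, -115.092], [-0.004, -0.224, -0.974, 911.992], [0.0, 0.0, 0.0, 1.0]]
[[476.4, 0.0, 317.4], [0.0, 476.4, 199.3], [0.0, 0.0, 1.0]] [[0.781, -0.372, 0.502, -56.075], [-0.624, -0.494, 0.605, -849.943], [0.023, -0.786, -0.618, 792.859], [0.0, 0.0, 0.0, 1.0]]
{'clock': 0.1, 'joints': array([ 1.55357347e+00,  3.85472868e-01,  6.75768955e-03, -4.56217988e-04,
       -1.19401888e+00, -2.58597963e-01]), 'joint_vel': array([-0.00026717, -0.00044037,  0.00338369,  0.0017536 ,  0.00155317,
        0.00027086]), 'joint_efforts': array([-9.88095308e-04, -3.93318021e+01,  1.88932461e+01,  4.19790745e+00,
       -2.52797152e-03,  4.60570377e-06]), 'position': array([170.04708356, 600.86909356, 230.33005668]), 'ee_rot': array([ 9.90493365e-01, -1.37556931e-01, -9.38380058e-05,  9.87347258e-04]), 'contact_force': array([ 0.01939286,  0.11725565, -0.53764471]), 'wrist_torque': array([0.02492122, 0.03339951, 0.00235181]), 'grasp_force': 0.0, 'gripper_width': 85.17564593506992}
```

View pics/t0.png

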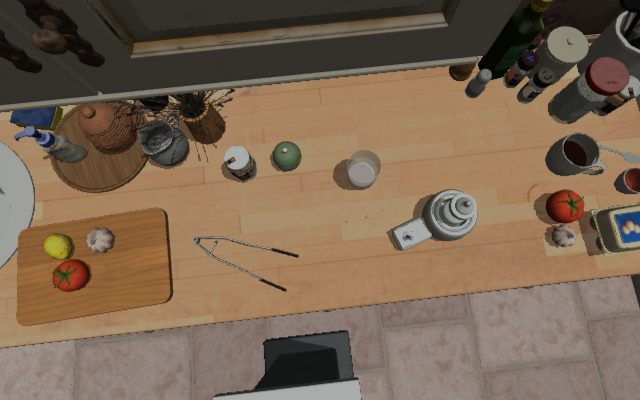

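View pics/s0.png

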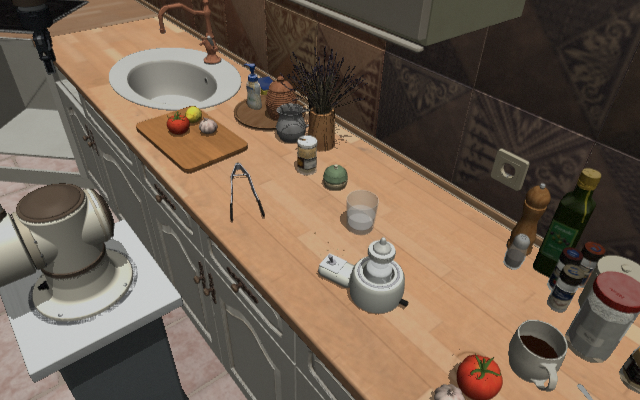

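The top view shows the tongs (pivot at ~(197,240), prong tips at ~(298,255) and (285,289)), the steriliser at ~(452,214) with its pod at ~(411,233), and the glass, timer and jar behind. Next I'll enlarge the two working areas.

```bash
python3 - <<'E'
import cv2,numpy as np
t=cv2.imread('pics/t0.png');s=cv2.imread('pics/s0.png')
A=cv2.resize(t[225:300,185:310],None,fx=6,fy=6,interpolation=cv2.INTER_CUBIC)
cv2.imwrite('pics/c1.png',A)
B=cv2.resize(t[175:260,385:490],None,fx=5,fy=5,interpolation=cv2.INTER_CUBIC)
C=cv2.resize(s[225:325,310:415],None,fx=2.6,fy=4.25,interpolation=cv2.INTER_CUBIC)
C=cv2.resize(C,(273,425))
cv2.imwrite('pics/c2.png',np.hstack([B,C]))
E
```

```text
(no output)
```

View pics/c1.png

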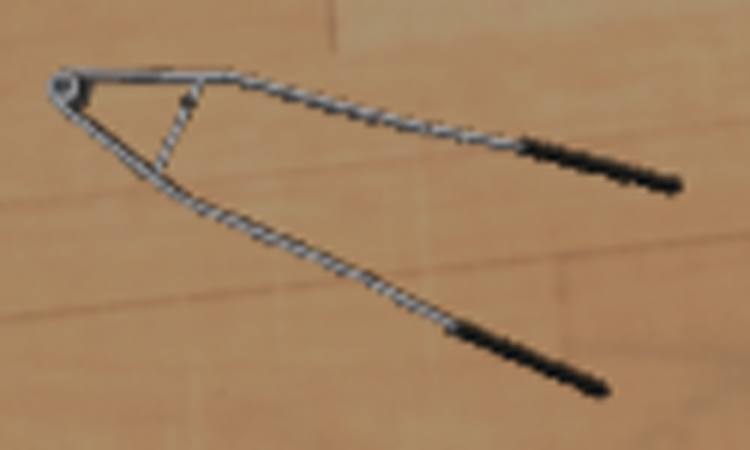

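View pics/c2.png

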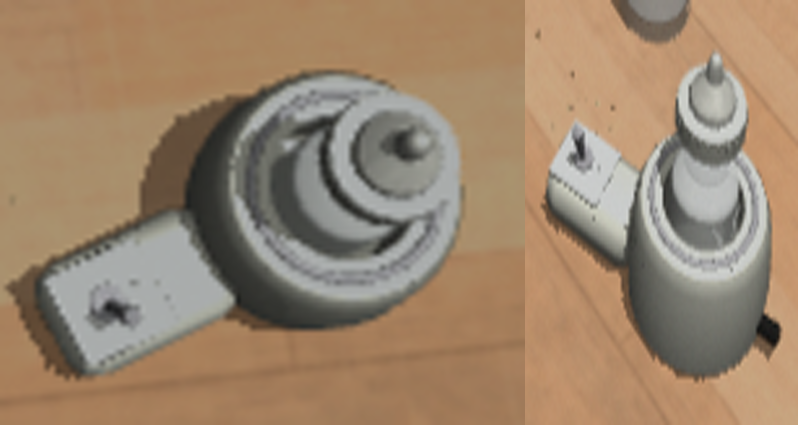

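c1 shows the tongs' pivot at crop (65,85), +y prong from (522,147) to (680,185), and -y prong from (452,327) to (605,390). The ring is on the pin at (187,101). In c2 the pod's top corners are at about (42,285), (88,370), (180,215) and (235,298), and the toggle base is at about (118,308).

```bash
python3 - <<'E'
from h import *
from scipy.optimize import least_squares
d=dict(np.load('pics/t0.npz'));s=dict(np.load('pics/s0.npz'))
def cloud(d):
    K=d['K'];T=np.linalg.inv(d['world_to_cam']);v,u=np.mgrid[0:400,0:640];z=d['z_map']
    P=np.stack([(u-K[0,2])/K[0,0]*z,(v-K[1,2])/K[1,1]*z,z],-1);return P@T[:3,:3].T+T[:3,3]
P=cloud(d)
c1=lambda u,v,z:world(d,185+(u+.5)/6-.5,225+(v+.5)/6-.5,z)
c2=lambda u,v,z:world(d,385+(u+.5)/5-.5,175+(v+.5)/5-.5,z)
print('pivot',c1(65,85,15));tips=[c1(681,185,13),c1(606,391,13)];roots=[c1(522,147,13),c1(452,327,13)]
print(tips,roots,'prong',np.mean(tips+roots,axis=0)[:2])
m=np.mean(tips,axis=0)[:2];p=c1(65,85,15)[:2];x=(m-p)/np.linalg.norm(m-p)
print('len',np.linalg.norm(m-p),'yaw',np.arctan2(x[1],x[0]), 'tipgap',np.linalg.norm(tips[0]-tips[1]))
for t in tips+roots+[c1(187,101,15),c1(65,85,15)]: print((np.c_[x,[-x[1],x[0]]].T@(t[:2]-p)-[105,0]).round(1))
print('origin from pivot',p+105*x,'from tips',m-134*x)
for f,D in(('top',P),('scene',cloud(s))):
    q=D.reshape(-1,3);c=c2(300,200,70)
    r=q[(np.hypot(*(q[:,:2]-c[:2]).T)<80)&(q[:,2]>67)&(q[:,2]<72)]
    print(f,len(r),cv2.minEnclosingCircle(r[:,:2].astype(np.float32)))
    k=q[(np.hypot(*(q[:,:2]-c[:2]).T)<80)&(q[:,2]>117)&(q[:,2]<141)]
    print('collar',len(k),cv2.minEnclosingCircle(k[:,:2].astype(np.float32)),k[:,2].max(),q[(np.hypot(*(q[:,:2]-c[:2]).T)<80)][:,2].max())
    k=q[(np.hypot(*(q[:,:2]-c[:2]).T)<160)&(np.hypot(*(q[:,:2]-c[:2]).T)>64)&(q[:,2]>32)&(q[:,2]<38)]
    print('pod',len(k),cv2.minAreaRect(k[:,:2].astype(np.float32)))
    k=q[(np.hypot(*(q[:,:2]-c[:2]).T)<160)&(np.hypot(*(q[:,:2]-c[:2]).T)>70)&(q[:,2]>45)&(q[:,2]<90)]
    print('toggle',k.round(0)[:12])
for a in((42,285),(88,370),(180,215),(235,298)):print(c2(*a,35))
print('base',c2(118,308,37))
for n,u,v in(('timer',287,150),('glass',363,162),('jar',238,157)):print(n,world(d,u,v))
E
```

```text
pivot [490.60148424 176.19815788  15.        ]
[array([426.31559098, -55.65803196,  13.        ]), array([353.21977307, -20.48051676,  13.        ])] [array([447.49762638,   3.51728391,  13.        ]), array([383.0597194 ,  35.12408928,  13.        ])] prong [402.52317746  -9.37429388]
len 236.80791411912156 yaw -2.0106468165392117 tipgap 81.1200109257429
[132.2  40.6]
[131.5 -40.6]
[69.6 34.5]
[ 68.4 -37.2]
[-58.2   9.4]
[-105.    0.]
origin from pivot [445.89204422  81.19254766] from tips [446.82544357  83.17598058]
top 686 ((476.975341796875, -406.68896484375), 52.32273483276367)
collar 378 ((478.5166320800781, -407.9609069824219), 28.239906311035156) 140.99899344180164 167.49688088650078
pod 335 ((442.7752990722656, -306.44989013671875), (47.705238342285156, 47.867801666259766), 20.43292999267578)
toggle [[ 522. -441.   58.]
 [ 474. -457.   69.]
 [ 457. -455.   66.]
 [ 455. -457.   62.]
 [ 441. -304.   45.]
 [ 441. -306.   46.]
 [ 439. -302.   50.]
 [ 438. -303.   57.]
 [ 437. -304.   61.]
 [ 436. -305.   65.]
 [ 436. -308.   66.]
 [ 436. -302.   51.]]
scene 612 ((476.85073852539
[... 193 characters left out ...]
7346191406), (80.96460723876953, 188.70713806152344), 18.951927185058594)
toggle [[ 433. -306.   67.]
 [ 433. -308.   68.]
 [ 435. -310.   69.]
 [ 432. -304.   63.]
 [ 434. -304.   61.]
 [ 432. -309.   67.]
 [ 434. -311.   67.]
 [ 439. -309.   63.]
 [ 431. -308.   64.]
 [ 431. -311.   66.]
 [ 434. -311.   64.]
 [ 438. -310.   61.]]
[ 453.66180088 -275.65737711   35.        ]
[ 413.42780917 -290.4050206    35.        ]
[ 478.43625806 -342.95840258   35.        ]
[ 438.08446073 -361.34497518   35.        ]
base [ 439.28247324 -307.71574851   37.        ]
timer [665.44717925 -56.30806742  60.39535388]
glass [ 622.81237436 -229.14001794   41.9735968 ]
jar [647.39340202  49.68262194  97.58324331]
```

servo_tool([
  [0.04,-0.08,0,0,0,-0.04,0],
  [0.08,-0.16,0,0,0,-0.08,0],
  [0.08,-0.16,0,0,0,-0.08,0],
  [0.08,-0.16,0,0,0,-0.08,0],
  [0.08,-0.16,0,0,0,-0.08,0],
  [0.08,-0.16,0,0,0,-0.08,0],
  [0.08,-0.16,0,0,0,-0.0375,0],
  [0.08,-0.16,0,0,0,0,0],
  [0.08,-0.16,0,0,0,0,0],
  [0.08,-0.16,0,0,0,0,0],
  [0.08,-0.16,0,0,0,0,0],
  [0,-0.16,0,0,0,0,0],
  [0,-0.16,0,0,0,0,0],
  [0,-0.16,0,0,0,0,0],
  [0,-0.16,0,0,0,0,0],
  [0,-0.16,0,0,0,0,0],
  [0,-0.16,0,0,0,0,0],
  [-0.03,-0.16,0,0,0,0,0],
  [-0.02,-0.16,0,0,0,0,0],
  [0,-0.1,0,0,0,0,0],
])

```text
clock: 2.6
position: [406.2, -318.4, 230.8]
ee_rot: [0.816, -0.578, -0.001, 0.0]
contact_force: [0.5, 0.3, -0.4]
gripper_width: -0.1
grasp_force: 0.0
```

servo_tool([
  [0,0,-0.12,0,0,0,0],
  [0,0,-0.15,0,0,0,0],
  [0,0,-0.15,0,0,0,0],
  [0,0,-0.12,0,0,0,0],
  [0,0,-0.06,0,0,0,0],
  [0,0,0,0,0,0,0],
  [0.0157,0.0056,0,0,0,0,0],
  [0.0157,0.0056,0,0,0,0,0],
  [0.0157,0.0056,0,0,0,0,0],
])

```text
clock: 3.72
position: [421.8, -311.6, 52.2]
ee_rot: [0.817, -0.577, 0.001, -0.0]
contact_force: [-0.4, 0.1, 1.6]
gripper_width: 0.1
grasp_force: 0.6
```

servo_tool([
  [0.0157,0.0056,0,0,0,0,0],
  [0.0157,0.0056,0,0,0,0,0],
  [0,0,0,0,0,0,0],
])

```text
clock: 4.1
position: [431.4, -308.1, 51.3]
ee_rot: [0.817, -0.577, 0.0, -0.0]
contact_force: [-0.1, 0.9, -0.2]
gripper_width: 0.1
grasp_force: 0.0
```

```bash
python3 - <<'E'
from h import *
s=grab('scene','s1');t=grab('top','t1')
B=cv2.resize(t['image'][195:260,370:470,::-1],(400,260),interpolation=cv2.INTER_CUBIC)
C=cv2.resize(s['image'][225:290,300:400,::-1],(400,260),interpolation=cv2.INTER_CUBIC)
cv2.imwrite('pics/c3.png',np.hstack([B,C]))
E
```

```text
(no output)
```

View pics/c3.png

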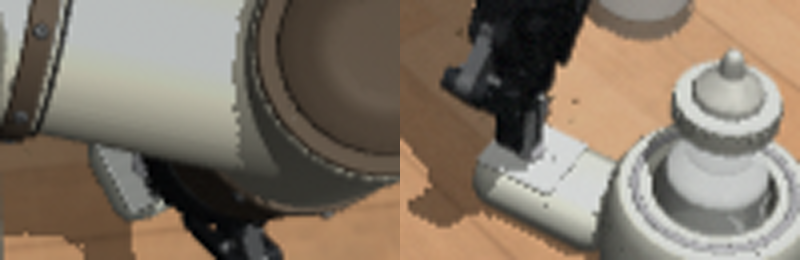

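servo_tool([
  [0.01,0.0035,0,0,0,0,0],
  [0,0,0,0,0,0,0],
  [-0.02,-0.007,0,0,0,0,0],
  [0,0,0.1,0,0,0,0],
  [0,0,0.15,0,0,0,0],
  [0,0,0.15,0,0,0,0],
  [0,0.08,0.1,0,0,-0.04,0],
  [0,0.15,0,0,0,-0.07,0.3],
  [0,0.15,0,0,0,-0.07,0.9],
  [0,0.15,0,0,0,-0.07,0.9],
  [0,0.15,0,0,0,-0.07,0.9],
  [0,0.15,0,0,0,-0.07,0.9],
  [0,0.15,0,0,0,0,0.9],
  [0.02,0.15,0,0,0,0,0.9],
  [0.013,0.1,0,0,0,0,0.9],
  [0,0.02,0,0,0,0,0.9],
  [0,0,0,0,0,0,0.9],
])

```text
clock: 6.32
position: [437.1, 65.4, 201.1]
ee_rot: [-0.536, 0.844, 0.0, -0.0]
contact_force: [-0.1, 0.6, -0.4]
gripper_width: 76.7
grasp_force: 0.0
```

```bash
python3 - <<'E'
from h import *
s=grab('scene','s2');t=grab('top','t2')
B=cv2.resize(t['image'][195:260,370:470,::-1],(400,260),interpolation=cv2.INTER_CUBIC)
C=cv2.resize(s['image'][225:290,300:400,::-1],(400,260),interpolation=cv2.INTER_CUBIC)
D=cv2.resize(s['image'][120:245,170:330,::-1],(410,320),interpolation=cv2.INTER_CUBIC)
E=cv2.resize(t['image'][215:315,180:305,::-1],(390,320),interpolation=cv2.INTER_CUBIC)
cv2.imwrite('pics/c4.png',np.vstack([np.hstack([B,C]),np.hstack([D,E])]))
print(arm.read_state()['position'],arm.read_state()['joints'].round(2),arm.hold_point_z)
E
```

```text
[437.21267918  64.79414452 201.17903939] [ 0.52  0.1  -0.46 -0.   -1.01 -0.96] 18.700000000000003
```

View pics/c4.png

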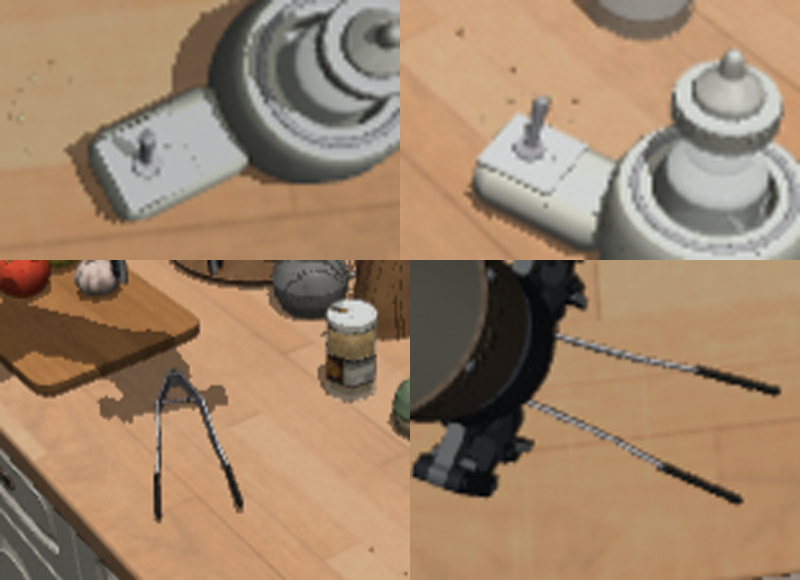

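The toggle now leans the other way: its tip is up-left of its base in the top crop, at (148,133) against (147,165). It is off. The gripper stands above the tongs, so I'll descend.

servo_tool([
  [0,0,-0.1,0,0,0,0.9],
  [0,0,-0.15,0,0,0,0.9],
  [0,0,-0.15,0,0,0,0.9],
  [0,0,-0.12,0,0,0,0.9],
  [0,0,-0.05,0,0,0,0.9],
  [0,0,-0.03,0,0,0,0.9],
  [0,0,0,0,0,0,0.9],
  [0,0,0,0,0,0,0.9],
])

```text
clock: 7.42
position: [438.2, 65.8, 22.1]
ee_rot: [-0.536, 0.844, -0.0, 0.001]
contact_force: [0.6, 0.4, 0.1]
gripper_width: 76.7
grasp_force: 0.0
```

servo_tool([
  [0,0,-0.03,0,0,0,0.9],
  [0,0,-0.025,0,0,0,0.9],
  [0,0,-0.014,0,0,0,0.9],
  [0,0,0,0,0,0,0.8],
  [0,0,0,0,0,0,0.7],
  [0,0,0,0,0,0,0.65],
  [0,0,0,0,0,0,0.6],
  [0,0,0,0,0,0,0.56],
  [0,0,0,0,0,0,0.54],
  [0,0,0,0,0,0,0.52],
  [0,0,0,0,0,0,0.5165],
  [0,0,0,0,0,0,0.5165],
  [0,0,0,0,0,0,0.5165],
])

```text
clock: 9.05
position: [438.9, 66.0, 2.3]
ee_rot: [-0.536, 0.844, -0.0, 0.002]
contact_force: [-1.4, -2.2, 12.6]
gripper_width: 44.2
grasp_force: 13.3
```

```bash
python3 - <<'E'
from h import *
s=grab('scene','s3');t=grab('top','t3')
D=cv2.resize(s['image'][150:250,190:290,::-1],(400,400),interpolation=cv2.INTER_CUBIC)
E=cv2.resize(t['image'][225:305,200:300,::-1],(400,400*80//100),interpolation=cv2.INTER_CUBIC)
E=np.vstack([E,np.zeros((80,400,3),np.uint8)])
cv2.imwrite('pics/c5.png',np.hstack([D,E]))
for i in range(3): print(arm.read_state()['gripper_width'],arm.read_state()['grasp_force'])
E
```

```text
44.7099192582127 13.278993666172028
44.7099192582127 13.278993666172028
44.7099192582127 13.278993666172028
```

View pics/c5.png

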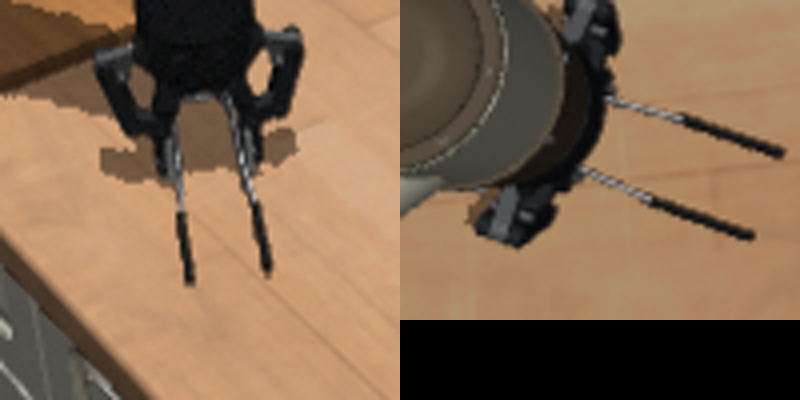

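The prongs now look parallel, spanning about (685,119)–(783,153) and (655,201)–(752,236) in the right panel. I'll lift, then measure the gap finely.

servo_tool([
  [0,0,0.01,0,0,0,0.5165],
  [0,0,0.04,0,0,0,0.5165],
  [0,0,0.08,0,0,0,0.5165],
  [0,0,0.12,0,0,0,0.5165],
  [0,0,0.12,0,0,0,0.5165],
  [0,0,0.08,0,0,0,0.5165],
  [0,0,0.04,0,0,0,0.5165],
  [0,0,0.01,0,0,0,0.5165],
  [0,0,0,0,0,0,0.5165],
  [0,0,0,0,0,0,0.5165],
])

```text
clock: 10.4
position: [437.0, 65.5, 149.6]
ee_rot: [-0.536, 0.844, 0.0, -0.001]
contact_force: [-0.2, -0.2, -0.7]
gripper_width: 44.2
grasp_force: 10.0
```

```bash
cat > m.py <<'E'
from h import *
import sys
w=[];tag=sys.argv[1]
ds={}
for i in range(4):
    ds['top']=grab('top',tag+'t'); st=arm.read_state(); w.append((st['gripper_width'],st['grasp_force']))
ds['scene']=grab('scene',tag+'s')
st=arm.read_state(); print(np.round(w,2).tolist(), st['position'].round(1),st['ee_rot'].round(4),st['contact_force'].round(1))
p=st['position'];q=st['ee_rot'];a=2*np.arctan2(q[1],q[0]);x=np.array([np.cos(a),np.sin(a)]);y=np.array([-x[1],x[0]])
zp=p[2]+float(sys.argv[2])   # prong top z
for n,d in ds.items():
    res=[]
    g=cv2.cvtColor(d['image'],cv2.COLOR_RGB2GRAY)
    v,u=np.mgrid[0:400,0:640]
    W=np.array([world(d,uu,vv,zp)[:2] for uu,vv in zip(u.ravel(),v.ravel())]) if 0 else None
    K=d['K'];T=np.linalg.inv(d['world_to_cam'])
    r=np.stack([(u-K[0,2])/K[0,0],(v-K[1,2])/K[1,1],np.ones_like(u)],-1)@T[:3,:3].T
    o=T[:3,3];L=(o+r*((zp-o[2])/r[...,2])[...,None])[...,:2]-p[:2]
    lx,ly=L@x,L@y
    for s in(1,-1):
        m=(lx>52)&(lx<112)&(s*ly>8)&(s*ly<48)&(g<60)
        c=np.polyfit(lx[m],ly[m],1) if m.sum()>9 else [0,0]
        res.append((m.sum(),np.round(c[0],4),round(np.polyval(c,82),1),round(lx[(s*ly>8)&(s*ly<48)&(g<60)&(lx>52)&(lx<140)].max(),1) if m.sum() else 0))
    print(n,res,'gap',res[0][2]-res[1][2]-6,'angle',res[0][1]-res[1][1])
E
python3 m.py m1 13
```

```text
[[44.12, 9.96], [43.7, 9.96], [44.19, 9.96], [44.09, 9.96]] [437.5  65.7 150.2] [-5.357e-01  8.444e-01  0.000e+00 -5.000e-04] [ 0.3  0.7 -1.5]
top [(np.int64(79), np.float64(-0.0035), np.float64(21.8), np.float64(115.2)), (np.int64(90), np.float64(-0.0034), np.float64(-27.0), np.float64(115.1))] gap 42.8 angle -0.00010000000000000026
scene [(np.int64(31), np.float64(-0.0035), np.float64(23.4), np.float64(118.9)), (np.int64(79), np.float64(0.1669), np.float64(-28.4), np.float64(121.4))] gap 45.8 angle -0.1704
```

servo_tool([
  [0,-0.05,0,0,0,0.02,0.5165],
  [0.015,-0.1,0,0,0,0.03,0.5165],
  [0.015,-0.14,0,0,0,0.03,0.5165],
  [0.015,-0.15,0,0,0,0.03,0.5165],
  [0.015,-0.15,0,0,0,0.03,0.5165],
  [0.015,-0.15,0,0,0,0.03,0.5165],
  [0.015,-0.14,0,0,0,0.03,0.5165],
  [0.015,-0.1,0,0,0,0.03,0.5165],
  [0,-0.057,0,0,0,0.02,0.5165],
  [0,0,-0.04,0,0,0,0.5165],
  [0,0,-0.06,0,0,0,0.5165],
  [0,0,-0.05,0,0,0,0.5165],
  [0,0,-0.017,0,0,0,0.5165],
  [0,0,0,0,0,0,0.5165],
  [0,0,0,0,0,0,0.5165],
])

```text
clock: 12.52
position: [469.6, -245.4, 101.1]
ee_rot: [0.728, -0.685, 0.001, -0.0]
contact_force: [-0.6, 0.4, -1.0]
gripper_width: 44.2
grasp_force: 10.0
```

```bash
python3 m.py m2 13; python3 - <<'E'
import cv2,numpy as np
t=cv2.imread('pics/m2t.png');s=cv2.imread('pics/m2s.png')
B=cv2.resize(t[170:270,380:500],(480,400),interpolation=cv2.INTER_CUBIC)
C=cv2.resize(s[200:325,320:420],(320,400),interpolation=cv2.INTER_CUBIC)
cv2.imwrite('pics/c6.png',np.hstack([B,C]))
E
```

```text
[[44.1, 9.97], [44.53, 9.97], [44.37, 9.97], [44.41, 9.97]] [ 469.3 -245.4  100.9] [ 7.280e-01 -6.856e-01  4.000e-04 -2.000e-04] [ 0.3  0.3 -1.8]
top [(np.int64(91), np.float64(0.0241), np.float64(22.1), np.float64(139.6)), (np.int64(165), np.float64(-0.2966), np.float64(-26.1), np.float64(111.2))] gap 42.2 angle 0.3207
scene [(np.int64(92), np.float64(0.0183), np.float64(21.1), np.float64(115.8)), (np.int64(77), np.float64(-0.0013), np.float64(-27.2), np.float64(116.2))] gap 42.3 angle 0.0196
```

View pics/c6.png

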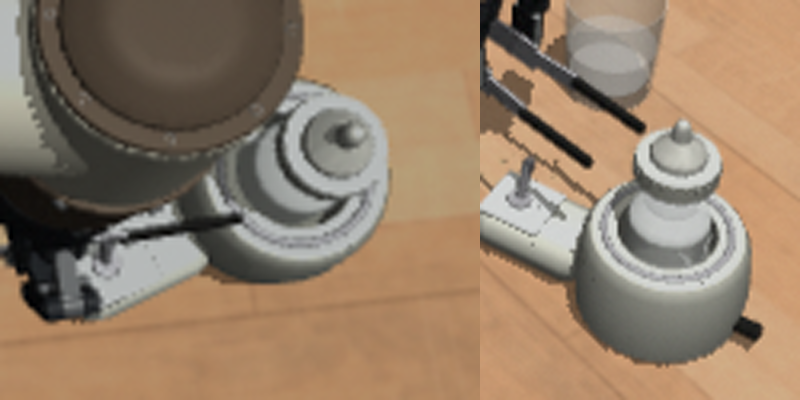

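The top crop shows the right-hand prong at about (130,235)–(240,215). The scene crop shows both prongs level and short of the bottle, at (645,127) and (590,162). I'll check prong height from depth before sliding in.

```bash
python3 - <<'E'
from h import *
for n in 'm2s','m2t':
    d=dict(np.load(f'pics/{n}.npz'));K=d['K'];T=np.linalg.inv(d['world_to_cam']);v,u=np.mgrid[0:400,0:640];z=d['z_map']
    P=np.stack([(u-K[0,2])/K[0,0]*z,(v-K[1,2])/K[1,1]*z,z],-1)@T[:3,:3].T+T[:3,3]
    a=-1.511;x=np.array([np.cos(a),np.sin(a)]);y=np.array([-x[1],x[0]]);L=P[...,:2]-[469.3,-245.4];lx,ly=L@x,L@y
    for s in(1,-1):
        m=(lx>50)&(lx<118)&(s*ly>15)&(s*ly<34)&(P[...,2]>95)&(P[...,2]<125)
        if m.sum()>5: print(n,s,m.sum(),np.polyfit(lx[m],P[...,2][m],1).round(3),np.median(P[...,2][m]),P[...,2][m].max(),np.median(ly[m]),lx[m].max())
    k=(np.hypot(P[...,0]-478,P[...,1]+408)<45)&(P[...,2]>122)&(P[...,2]<134)
    print('collar',k.sum(),cv2.minEnclosingCircle(P[k][:,:2].astype(np.float32)))
    k=(np.hypot(P[...,0]-478,P[...,1]+408)<40)&(P[...,2]>155)
    print('teat',P[k].mean(0),P[k][:,2].max())
E
```

```text
m2s 1 113 [-9.00000e-03  1.13215e+02] 113.1729146037244 119.29155989935475 21.870176179347695 115.10199598364426
m2s -1 111 [-1.00000e-03  1.12943e+02] 113.91957022352915 119.11249194265963 -26.702802735644994 114.84688927690114
collar 123 ((477.7604064941406, -409.9465637207031), 26.845462799072266)
teat [ 476.73579283 -409.62558152  161.05373267] 169.17832890898285
m2t -1 95 [1.40000e-02 1.12717e+02] 114.01173070983884 117.21298395426766 -27.056684609396612 113.04317019318876
collar 73 ((478.4951477050781, -407.2901611328125), 27.99381446838379)
teat [ 477.10185985 -405.43429187  161.66735323] 167.53869860574525
```

servo_tool([
  [0.0053,0,0,0,0,0,0.5165],
  [0,0,0,0,0,0,0.5165],
  [0.0016,-0.027,0,0,0,0,0.5165],
  [0.0016,-0.027,0,0,0,0,0.5165],
  [0.0016,-0.027,0,0,0,0,0.5165],
  [0.0016,-0.027,0,0,0,0,0.5165],
  [0.0016,-0.027,0,0,0,0,0.5165],
  [0.0016,-0.027,0,0,0,0,0.5165],
  [0.0016,-0.027,0,0,0,0,0.5165],
  [0.0016,-0.027,0,0,0,0,0.5165],
  [0.0016,-0.027,0,0,0,0,0.5165],
  [0.0016,-0.027,0,0,0,0,0.5165],
  [0,0,0,0,0,0,0.5165],
  [0,0,0,0,0,0,0.5165],
])

```text
clock: 14.52
position: [475.4, -326.3, 100.4]
ee_rot: [0.728, -0.686, -0.0, 0.0]
contact_force: [0.2, -0.2, -0.4]
gripper_width: 44.3
grasp_force: 10.0
```

```bash
python3 - <<'E'
from h import *
s=grab('scene','s6');t=grab('top','t6')
B=cv2.resize(t['image'][170:260,400:500,::-1],(400,400*9//10),interpolation=cv2.INTER_CUBIC)
C=cv2.resize(s['image'][215:305,335:435,::-1],(400,360),interpolation=cv2.INTER_CUBIC)
cv2.imwrite('pics/c7.png',np.hstack([B,C]))
print(arm.read_state())
E
```

```text
{'clock': 14.625, 'joints': array([-3.20463540e-01,  4.29248285e-01, -2.84180427e-01, -7.90832332e-05,
       -8.57515644e-01,  3.80782865e-01]), 'joint_vel': array([-0.00118669, -0.00157719,  0.00027771,  0.0013793 , -0.00074634,
       -0.00012905]), 'joint_efforts': array([-8.24905280e-02, -3.83470452e+01,  1.56343460e+01,  3.50922257e+00,
       -7.78085960e-03, -6.43783301e-05]), 'position': array([ 475.44832665, -326.15630604,  100.50344415]), 'ee_rot': array([ 7.28090341e-01, -6.85481180e-01, -7.97230192e-05,  4.05706854e-06]), 'contact_force': array([-0.97271715, -0.70153964, -0.54444515]), 'wrist_torque': array([-0.0437802 ,  0.0223007 , -0.02680362]), 'grasp_force': 9.956696033477783, 'gripper_width': 44.086388608731134}
```

View pics/c7.png

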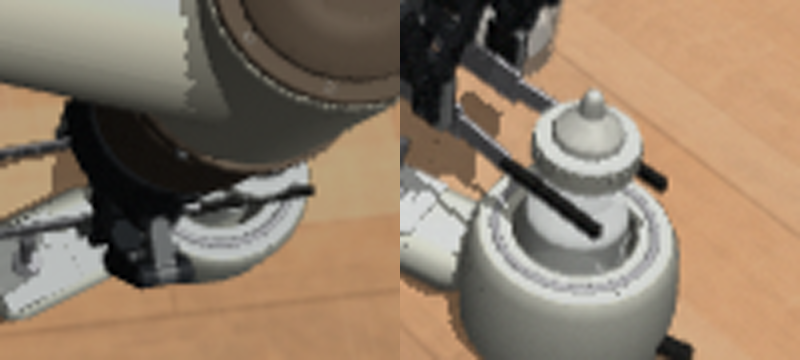

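Scene crop: the prongs straddle the neck under the collar, with tips at (600,232) and (660,183). There is no contact force, so I'll lift gently.

servo_tool([
  [0,0,0.01,0,0,0,0.5165],
  [0,0,0.008,0,0,0,0.5165],
  [0,0,0.008,0,0,0,0.5165],
  [0,0,0.01,0,0,0,0.5165],
  [0,0,0.015,0,0,0,0.5165],
  [0,0,0.02,0,0,0,0.5165],
  [0,0,0.025,0,0,0,0.5165],
  [0,0,0.03,0,0,0,0.5165],
  [0,0,0.03,0,0,0,0.5165],
  [0,0,0.03,0,0,0,0.5165],
  [0,0,0.03,0,0,0,0.5165],
  [0,0,0.03,0,0,0,0.5165],
  [0,0,0.03,0,0,0,0.5165],
  [0,0,0.03,0,0,0,0.5165],
  [0,0,0.03,0,0,0,0.5165],
  [0,0,0.025,0,0,0,0.5165],
  [0,0,0.02,0,0,0,0.5165],
  [0,0,0.012,0,0,0,0.5165],
  [0,0,0.006,0,0,0,0.5165],
  [0,0,0,0,0,0,0.5165],
])

```text
clock: 17.12
position: [475.4, -326.4, 220.1]
ee_rot: [0.728, -0.686, -0.0, 0.0]
contact_force: [0.7, 0.1, -1.4]
gripper_width: 44.5
grasp_force: 9.9
```

servo_tool([
  [0,0,0,0,0,0,0.5165],
  [0,0,0,0,0,0,0.5165],
  [0,0,0,0,0,0,0.5165],
  [0,0,0,0,0,0,0.5165],
  [0,0,0,0,0,0,0.5165],
  [0,0,0,0,0,0,0.5165],
  [0,0,0,0,0,0,0.5165],
  [0,0,0,0,0,0,0.5165],
])

```text
clock: 18.12
position: [475.5, -326.4, 220.2]
ee_rot: [0.728, -0.686, 0.0, -0.0]
contact_force: [-0.2, -0.7, -1.7]
gripper_width: 44.3
grasp_force: 9.9
```

```bash
python3 - <<'E'
from h import *
t=grab('top','t7');s=grab('scene','s7')
C=cv2.resize(s['image'][150:310,310:470,::-1],(590,590),interpolation=cv2.INTER_CUBIC)
cv2.imwrite('pics/c8.png',C)
st=arm.read_state();print(st['position'],st['gripper_width'],st['contact_force'])
E
```

```text
[ 475.50889474 -326.40104804  220.21223226] 44.58505594629918 [ 0.42882119 -0.35446181 -0.35409121]
```

View pics/c8.png

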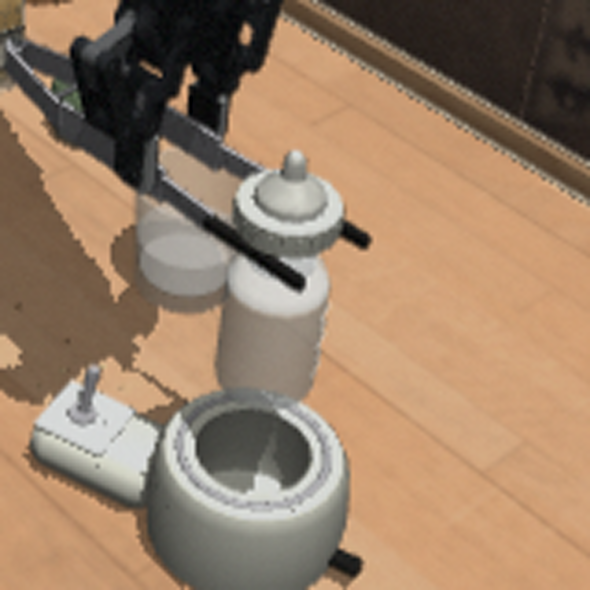

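The bottle hangs upright at about (285,290), clear above the empty steriliser. The toggle is off and the glass hasn't moved.

```bash
python3 -c "
from bench import arm
print(arm.job_done())"
```

```text
the job is handed in; nothing more can be done
None
```

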